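# Couple the document camera to its ball pedestal

## Task

Mount the black document camera on its ball pedestal: raise the camera's red locking handle well up, carry the camera over and lower it gently onto the ball until it sits flush on the pedestal's top, with the lens pointing the way the yellow arrow on the pedestal points, then press the handle fully down so that its claw locks under the ball and the two brass padlock holes line up. Let go, and leave everything else on the table where it stands.

Things in the scene. Friction and masses are not known exactly. Their poses are not given: they have to be found in the camera images.
- camera: Loose camera with ball coupler, 0.57-0.87 kg, upright. Origin: socket axis at the flat underside; x = lens direction, z up. mm: aluminium housing x and y -23..23, z 0..49, with a 35 wide, 43 deep square socket open below. Black box x 23..85, y -20..20, z 0..56: grip it across y, e.g. at x 50, z 32. Seated, its underside rests on the pedestal's top, origin 30 above the pedestal's origin.
- lens (a point): Centre of the lens's front glass, at (97, 0, 30) mm in the camera's frame. The lens barrel, 32 mm diameter, stands out 12 mm from the black box.
- handle (a joint): Angle of the red locking handle: 0 = fully down (locked, lever level), 1.3 rad = fully up (stop). Stays where left; needs about 0.06 N m (1 N at the knob). A steel claw turns with it: when down its hook reaches into the socket 8-14 mm above the underside in the ball's way, or holds a seated ball from below; over about 0.6 rad it is clear.
- handle_hinge (a point): Handle's hinge axis on the camera's middle plane, at (-33, 0, 46) mm in the camera's frame. The axis runs along the camera's y; the handle points to the camera's -x when down and swings up.
- knob (a point): Centre of the 24 mm red ball knob at the handle's end: 80 mm out from the hinge axis and 6 mm above the lever's line, so at (-113, 0, 52) mm in the camera's frame with the handle down. The lever is 12 mm wide, 7 mm thick, with free space beneath. Gripped on both sides along the camera's y, the knob can be led round its arc: it revolves freely on the handle.
- hasp_handle (a point): Brass padlock eye on the handle, 31 mm from the hinge axis.
- hasp_body (a point): Brass padlock eye on the camera's bracket at (-64, 19, 46) mm in the camera's frame. With the handle fully down the two eyes lie side by side, their centres 4.5 mm apart (only along the camera's y); they part as the handle rises.
- pedestal: Fixed ball pedestal. Origin: centre of its underside on the table; z up; +x is where the yellow arrow on its base points (tip about 98 mm out). Base disc 124 mm diameter, 12 mm high; grey column 90 mm diameter with a flat top at z = 30 mm; on it a 14 mm diameter neck and a steel ball.
- ball (a point): Centre of the pedestal's steel ball, 32 mm diameter, 56 mm above the table (26 mm above the pedestal's flat top).
- jar: Amber glass jar with a blue cap, 52 mm diameter, 60 mm high. Origin: centre of its underside. A bystander: leave it where it stands.
- canister: Aluminium film canister, 55 mm diameter, 37 mm high. Origin: centre of its underside. A bystander: leave it where it stands.
- stamp: Dark wooden hand stamp, 44 mm diameter, 58 mm high. Origin: centre of its underside. A bystander: leave it where it stands.
- pencil_pot: Green pencil pot, 66 mm diameter, 105 mm high, its pencils up to 155 mm high. Origin: centre of its underside. A bystander: leave it where it stands.
- mug: White mug, 76 mm diameter, 85 mm high, handle on one side. Origin: centre of its underside. A bystander: leave it where it stands.
- film_boxes: Two stacked film boxes, 95 x 95 mm, 76 mm high together. Origin: centre of its underside. A bystander: leave it where it stands.
- stapler: Blue and black stapler, 35 x 130 mm (long along its y), 45 mm high. Origin: centre of its underside. A bystander: leave it where it stands.
Mind the look-alikes: they are no part of the job. Leave any purple look-alike of the pedestal alone. What is shaped like the camera but orange is not meant.

How it is judged:
By the outcome, as a careful person would: the job done as asked, in the order asked, and still so for the second after the job is handed in, with the robot touching nothing.
It also fails if it takes over 72 s, if anything falls off the work surface, if the arm or the gripper's body presses on something with over 40 N, if the wrist force passes 120 N, or if a joint passes its speed limit or range.

## Robot

A 6-joint arm with a two-finger parallel gripper is mounted at the origin on the work surface. World frame = base frame: x ahead of the robot, y to its left, z up, the work surface at z = 0. Lengths are in m, angles in rad, forces in N, time in s.
With the tool pointing down it reaches from about 0.3 to 0.85 m from the base axis. Payload 4.2 kg.
Tool frame: the origin (TCP) lies at the very end of the fingers, on their centre line; the grasp point (between the pads) lies 19 mm behind it; x points along the fingers, z is the direction in which the jaws open and shut, and the axes are right-handed (so a half turn about x gives the same grasp; the last joint's range is limited). The gripper opens to 91 mm and grips with 3 to 60 N. Pads are 32 mm wide; open, the fingers measure 118 mm over their backs; the gripper's body (76 mm by 178 mm) begins 60 mm behind the grasp point.
Start: joints at [-1.181, 0.32, 1.565, -0, 1.257, -0.02], TCP at [0.229, -0.527, 0.214] pointing down, gripper open.
Joint ranges: [-3.11, 3.11], [-0.84, 2.01], [0.21, 2.61], [-1.34, 4.49], [0.05, 2.63], [-2.56, 2.56]. Speed limits (rad/s): [2.57, 2.57, 3.14, 3.14, 3.14, 3.14].

## Interface

Orientations are given as a unit quaternion [x, y, z, w].
In Python, from station import env gives the robot as it stands.
- The arm moves only by the tool carry_out, never from a script. Its argument "deltas" is a list of rows, each an object of numbers: "dx", "dy", "dz": the shift along the world's x, y, z in m; "yaw": the turn about the world's z in rad. A call has 1 to 20 rows; each row shifts and turns the commanded pose from where the row before left it; what a row does not reach is not made up. A row lasts 1/10 s, in which the tool goes at most 50 mm and 8.59 degrees, less where a joint would pass 70% of its speed; a pose out of reach is approached as far as the arm can. A call is refused whole if a number of a shift passes 0.05 or a number of a turn 0.15, either way. A call with a gripper value outside its range is refused whole. "jaw" is the finger opening in m, from 0 to 0.0912, set as the call begins (left out, the last holds). The fingers move at their own pace and stop on an object; "squeeze" is the grip in N (left out, the last holds). Time passes only in rows, so rows that do not move let the fingers close. It gives the time, the measured TCP pose, the force and the opening at its end, in the units of the state.
- env.sense(): the state, without advancing time (a new reading comes with each control period).
- env.camera(name): name is "scene" or "top"; returns the picture (384x512x3 uint8, red, green, blue); there is no depth.
- env.camera_info(name): a dict with "fx", "fy", "cx", "cy" (pixels), "k1" (the pictures are not rectified: a ray, as slopes to the right and down, at radius r is drawn at 1 + k1 r^2 times it, then the intrinsics apply), "camera_from_world" (4x4, takes a point from world to camera coordinates). Camera axes: x right, y down, z forward; pixel columns grow to the right and rows downward; lengths in m; the calibration is good to about 2 mm. A picture is of the moment at which its call begins. camera_info takes no time and is no camera call.
- env.hand_in(): hands the job in, once; it reports no verdict.
Trained networks look in the newest picture that a camera, given by its name, has taken for a name from the list of things; names that differ only in an ending like _2 or _b are one class to them, and where a whole thing is asked for, a point or a joint stands for the part that bears it (a point fixed in the world has none). Each returns a list of dicts, best first, with "p" (0 to 1); they miss things now and then, are a little off and sometimes report something else, mostly with a low value. They report only what shows in the picture. A call takes as long as a camera call. They do not tell look-alikes from the thing itself.
- env.spot_in(target, camera): "location" ([column, row] as shares, 0 to 1, of the picture: columns of its width, rows of its height, amid what is visible of it).
- env.outline_of(target, camera): "pixels" (384x512 bool, what is visible of it) and "location" ([column, row] as shares, 0 to 1, of the picture: columns of its width, rows of its height, amid what is visible of it).
The state is a dict: "time": time; "qpos": joint angles; "qd": joint speeds; "joint_torque": joint torques, N m; "position": TCP position; "orientation": TCP orientation; "force": force on the tool from outside, world axes, zero at the start; "moment": the same for the moment, N m; "width": opening from 0.0 (shut) to 1.0 (fully open).
Only numpy, scipy, OpenCV 4.12 (cv2) and the standard library are available. Lean on these libraries where they do the work, as an engineer would, in place of code of your own. Each camera call takes 0.05 s, during which the arm holds its last target. There are 200 camera calls.

## Working session

There is one attempt and no reset: what is moved stays moved. The work goes in short steps, Python scripts to look and compute and a tool call to move; the robot and the scene stay as the last step left them, time stands still between calls to the robot, and variables do not carry over. Pictures are saved under pics/ and viewed, about 8 in all and at most 12, crops included, and the job is handed in when it is done.

Besides the shell and the picture viewer there is one more tool, called after "Call:" as a command line: name --argument value ..., lists and objects as JSON in quotes. carry_out: Moves the arm, as the interface text tells. Its arguments: {"type":"object","properties":{"deltas":{"type":"array","items":{"type":"object","properties":{"dx":{"type":"number"},"dy":{"type":"number"},"dz":{"type":"number"},"yaw":{"type":"number"}}}},"jaw":{"type":"number"},"squeeze":{"type":"number"}},"required":["deltas"]}

```bash
mkdir -p pics; ls
cat > h.py <<'E'
import numpy as np, cv2
from station import env
def cam(n):
    i=env.camera_info(n); return i,np.array(i["camera_from_world"])
def proj(n,P):
    i,T=cam(n); P=np.atleast_2d(P); c=P@T[:3,:3].T+T[:3,3]
    s=c[:,:2]/c[:,2:]; r2=(s**2).sum(1,keepdims=True); s=s*(1+i["k1"]*r2)
    return s*[i["fx"],i["fy"]]+[i["cx"],i["cy"]]
def ray(n,uv):
    i,T=cam(n); d=(np.array(uv,float)-[i["cx"],i["cy"]])/[i["fx"],i["fy"]]; s=d.copy()
    for _ in range(20): s=d/(1+i["k1"]*(s@s))
    R=T[:3,:3]; o=-R.T@T[:3,3]; return o,R.T@np.array([*s,1])
def atz(n,uv,z):
    o,d=ray(n,uv); return o+d*(z-o[2])/d[2]
def tri(pairs):
    A=np.zeros((3,3));b=np.zeros(3)
    for n,uv in pairs:
        o,d=ray(n,uv); d/=np.linalg.norm(d); M=np.eye(3)-np.outer(d,d); A+=M;b+=M@o
    return np.linalg.solve(A,b)
def save(n,f):
    im=env.camera(n); cv2.imwrite("pics/"+f,im[...,::-1]); return im
E
python3 - <<'E'
from h import *
for n in("scene","top"):
    save(n,n+"0.png")
    i,T=cam(n); print(n,i["fx"],i["cx"],i["cy"],i["k1"],(-T[:3,:3].T@T[:3,3]).round(3),T[:3,:3].round(2).tolist())
    for t in ["camera","lens","knob","handle_hinge","hasp_handle","hasp_body","pedestal","ball","jar","canister","stamp","pencil_pot","mug","film_boxes","stapler"]:
        try: print(t,[((np.array(d["location"])*[512,384]).round(1).tolist(),round(d["p"],2)) for d in env.spot_in(t,n)][:4])
        except Exception as e: print(t,e)
print(env.sense())
E
```

```text
pics
scene 483.07419471023223 258.60733496739095 191.3292022076451 -0.0025549472384979875 [ 1.067 -0.387  1.099] [[0.58, 0.82, -0.02], [0.7, -0.5, -0.51], [-0.43, 0.28, -0.86]]
camera [([121.4, 184.6], 0.82), ([217.9, 251.6], 0.72)]
lens [([219.8, 252.1], 0.87), ([118.0, 186.3], 0.56)]
knob [([202.6, 200.5], 0.64), ([98.9, 149.0], 0.41)]
handle_hinge [([215.7, 249.6], 0.81), ([120.5, 182.4], 0.63), ([355.2, 162.2], 0.57)]
hasp_handle [([208.1, 222.3], 0.63), ([106.7, 158.2], 0.5)]
hasp_body [([119.8, 184.7], 0.7), ([297.1, 202.6], 0.6)]
pedestal [([357.0, 159.0], 0.86), ([321.7, 95.6], 0.73)]
ball [([320.8, 96.1], 0.86), ([352.9, 162.9], 0.73), ([90.9, 273.5], 0.15)]
jar [([249.6, 242.3], 0.67), ([357.2, 157.6], 0.51), ([215.5, 247.5], 0.49)]
canister [([211.8, 217.5], 0.65), ([182.0, 267.7], 0.59), ([217.7, 248.5], 0.56)]
stamp [([374.9, 134.1], 0.47)]
pencil_pot [([296.4, 201.4], 0.68), ([356.3, 158.1], 0.21)]
mug [([242.4, 146.1], 0.57)]
film_boxes [([320.7, 262.1], 0.89)]
stapler [([90.5, 272.3], 0.73)]
top 365.7830443016442 251.44450578993442 189.3588893307813 -0.079000348452199
[... 823 characters left out ...]
123.8], 0.7)]
stapler [([387.8, 215.6], 0.83)]
{'time': 1.6, 'qpos': array([-1.18101853e+00,  3.19604342e-01,  1.56449796e+00, -2.17152108e-05,
        1.25738809e+00, -2.00029702e-02]), 'qd': array([ 0.00069096,  0.00089081, -0.00104908,  0.00122095, -0.00018913,
        0.00091772]), 'joint_torque': array([-1.20480865e-03, -4.12351227e+01, -2.32228696e+01,  7.26954918e-02,
        3.77706368e-02,  1.44853925e-05]), 'position': array([ 0.22908551, -0.52741728,  0.21397424]), 'orientation': array([ 0.38778329,  0.59124716, -0.3878362 ,  0.59129857]), 'force': array([ 0.10947968, -0.22466898, -0.19942861]), 'moment': array([ 0.00848512, -0.00058694, -0.00636833]), 'width': 0.9981655628783357}
```

```bash
python3 -c "
import cv2,numpy as np
a=cv2.imread('pics/scene0.png');b=cv2.imread('pics/top0.png')
cv2.imwrite('pics/both0.png',cv2.resize(np.vstack([a,b]),None,fx=.78,fy=.78))
cv2.imwrite('pics/top0b.png',cv2.resize(b,(800,600),interpolation=cv2.INTER_CUBIC))
cv2.imwrite('pics/scene0b.png',cv2.resize(a,(800,600),interpolation=cv2.INTER_CUBIC))"
```

```text
(no output)
```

View pics/scene0b.png

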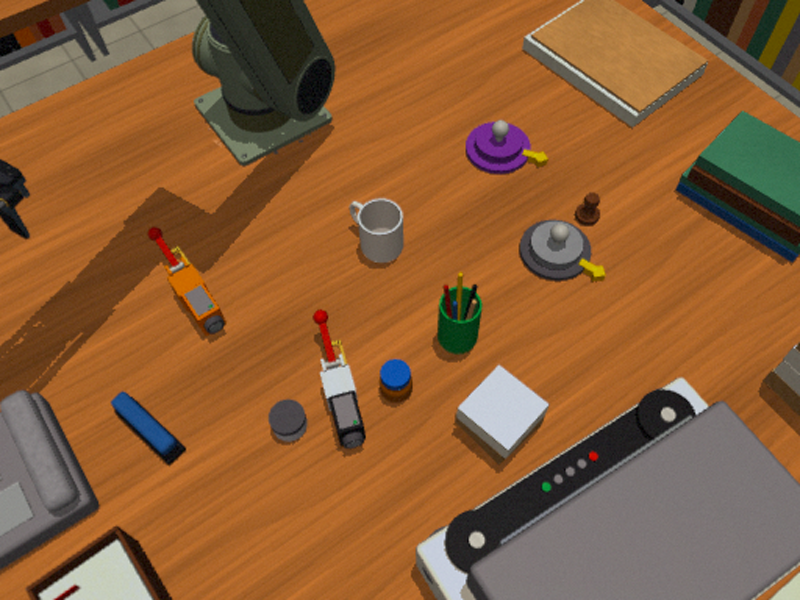

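View pics/top0b.png

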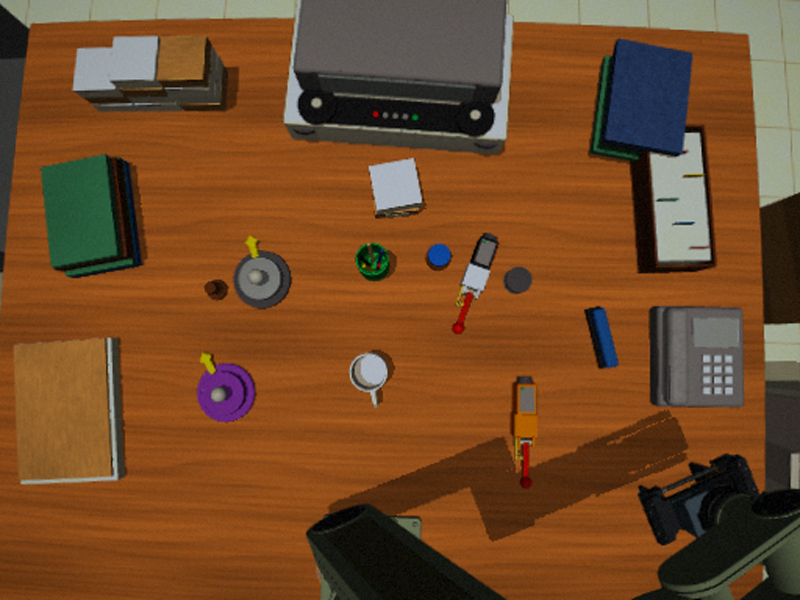

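The scene view shows the black camera with its lens at about (352,440) and knob at (320,317), between the canister and the jar. The grey pedestal is at (557,245) with its arrow pointing to (597,270). The top view (800 px) shows the knob at (458,328), the lens at (487,237), the ball at (257,277) and the arrow tip at (251,238). I'll zoom in to measure.

Run:
```python
from h import *
a=cv2.imread('pics/scene0.png');b=cv2.imread('pics/top0.png')
def crop(im,x,y): return cv2.resize(im[y:y+75,x:x+100],(400,300),interpolation=cv2.INTER_CUBIC)
m=np.vstack([np.hstack([crop(a,170,210),crop(a,315,125)]),np.hstack([crop(b,260,145),crop(b,120,140)])])
# scene cam crop only spans rows 210-285
cv2.imwrite('pics/m.png',m)
# red blobs, yellow blobs
for n,im in(("scene",a),("top",b)):
    B,G,R=[im[...,k].astype(int) for k in range(3)]
    for nm,mk in(("red",(R>120)&(G<45)&(B<45)),("yel",(R>150)&(G>130)&(B<70))):
        k,l,s,c=cv2.connectedComponentsWithStats(mk.astype(np.uint8))
        print(n,nm,[(s[j].tolist(),c[j].round(1).tolist()) for j in range(1,k) if s[j][4]>8])
```

```text
scene red [([100, 151, 14, 19, 88], [106.1, 160.4]), ([200, 198, 14, 33, 165], [207.5, 213.2]), ([377, 289, 6, 6, 25], [379.3, 291.4])]
scene yel [([404, 31, 6, 5, 10], [406.3, 33.2]), ([335, 96, 16, 7, 64], [342.5, 98.9]), ([115, 161, 6, 8, 9], [117.4, 164.3]), ([371, 166, 16, 11, 88], [379.1, 171.1]), ([217, 218, 5, 15, 19], [219.1, 225.2])]
top red [([290, 187, 12, 26, 94], [296.0, 200.3]), ([335, 283, 4, 22, 77], [336.3, 293.2])]
top yel [([157, 151, 8, 14, 54], [160.9, 157.1]), ([128, 226, 9, 13, 56], [132.3, 231.6]), ([330, 281, 1, 10, 10], [330.0, 285.5])]
```

View pics/m.png

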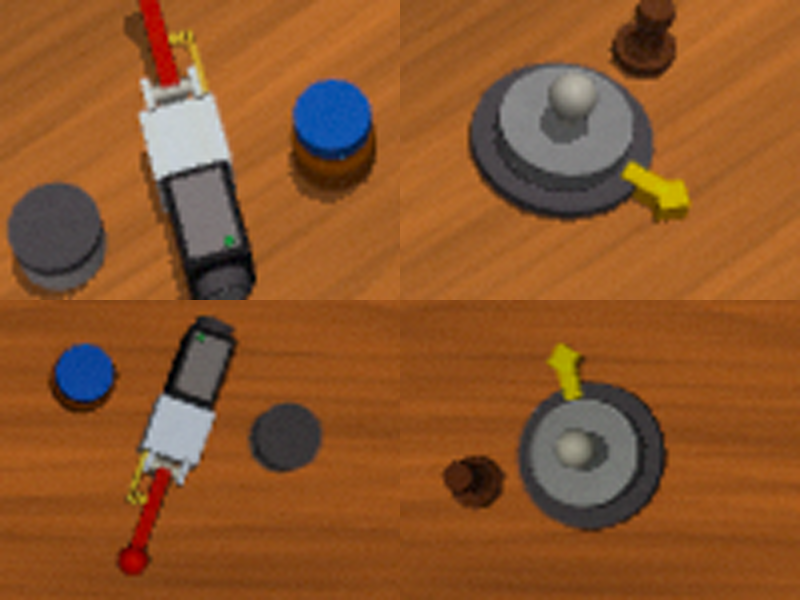

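```bash
cat > fit.py <<'E'
from h import *
from scipy.optimize import least_squares
S=lambda u,v:("scene",(169.6+u/4,209.6+v/4)); T=lambda u,v:("top",(259.6+u/4,144.6+(v-300)/4))
P=lambda u,v:("scene",(314.6+(u-400)/4,124.6+v/4)); Q=lambda u,v:("top",(119.6+(u-400)/4,139.6+(v-300)/4))
# camera frame: x lens, y left
obs=[((-23,-23,49),S(143,112)),((-23,23,49),S(214,96)),((23,-20,56),S(163,178)),((23,20,56),S(229,161)),((85,20,56),S(250,268)),
((-23,23,49),T(160,392-0)),((-23,23,49),T(143,452)),((-23,-23,49),T(196,467)),((23,20,56),T(168,392)),((23,-20,56),T(214,407)),((85,-20,56),T(236,343)),((85,20,56),T(189,326)),
(None,("scene",(204.8,202.9))),(None,T(133,560))]
obs.pop(5)
def W(p,q): c,s=np.cos(q[2]),np.sin(q[2]); p=np.array(p)/1000; return np.array([q[0]+c*p[0]-s*p[1],q[1]+s*p[0]+c*p[1],p[2]])
def knob(a): # 80 out, 6 above
    return (-33-80*np.cos(a)+6*np.sin(a),0,46+80*np.sin(a)+6*np.cos(a))
def res(q):
    r=[]
    for p,(n,uv) in obs: r.append(proj(n,W(knob(q[3]) if p is None else p,q))[0]-uv)
    return np.array(r)
f=least_squares(lambda q:res(q).ravel(),[.5,-.2,0.2,.4],loss="soft_l1"); q=f.x
print("cam",q.round(4)); print(res(q).round(1).tolist())
print("knob",W(knob(q[3]),q).round(4),tri([obs[-2][1],obs[-1][1]]).round(4)) 
ball=tri([P(574,97),Q(574,450)]);print("ball",ball.round(4))
for o in(P(574,97),Q(574,450)): print(atz(*o,.056).round(4))
print("col",atz(*P(566.5,120),.03).round(4),atz(*Q(582.5,453),.03).round(4),"disc",atz(*P(561,139),.010).round(4),atz(*Q(591.5,454.5),.008).round(4))
for o in(P(688,217),Q(562,344)): print("tip",atz(*o,.012).round(4))
for nm,ps in dict(jar=("scene",(249.6,238)),).items(): pass
print("jar",atz(*T(85,373),.06).round(3),"can",atz(*T(286,437),.037).round(3))
E
python3 fit.py
```

```text
cam [ 0.6058 -0.2043 -0.3325  0.0407]
[[-0.4, 0.2], [0.4, -0.8], [-0.2, -0.8], [-0.1, -1.0], [1.3, -3.9], [0.5, -1.6], [0.7, -0.4], [0.2, 0.1], [0.4, 0.7], [1.3, -1.2], [1.4, -1.2], [0.8, -0.0], [0.4, 0.0]]
knob [ 0.4993 -0.1675  0.0552] [ 0.4986 -0.1677  0.0545]
ball [0.5936 0.2526 0.0504]
[0.5955 0.2474 0.056 ]
[0.594  0.2527 0.056 ]
col [0.5951 0.2465 0.03  ] [0.5945 0.2523 0.03  ] disc [0.5961 0.245  0.01  ] [0.5958 0.2502 0.008 ]
tip [0.6934 0.2706 0.012 ]
tip [0.6885 0.2786 0.012 ]
jar [ 0.648 -0.125  0.06 ] can [ 0.603 -0.291  0.037]
```

```bash
cat >> h.py <<'E'
from scipy.spatial.transform import Rotation as Rn
def st():
    s=env.sense(); M=Rn.from_quat(s["orientation"]).as_matrix()
    print("t",round(s["time"],2),"pos",s["position"].round(4),"x",M[:,0].round(3),"jawyaw",round(np.arctan2(M[1,2],M[0,2]),4),"w",round(s["width"]*91.2,2),"F",s["force"].round(2),"M",s["moment"].round(2),"q",s["qpos"].round(2))
E
python3 - <<'E'
from h import *
st()
a=cv2.imread('pics/scene0.png');b=cv2.imread('pics/top0.png')
for n,im,x0,y0 in(("scene",a,365,160),("top",b,150,145)):
    s=im[y0:y0+25,x0:x0+25].astype(int); m=(s[...,2]>110)&(s[...,1]>90)&(s[...,0]<80)
    v,u=np.nonzero(m); pts=np.array([atz(n,(x0+uu,y0+vv),.012)[:2] for uu,vv in zip(u,v)])
    c=pts.mean(0); w,V=np.linalg.eigh(np.cov(pts.T)); d=V[:,1]*np.sign(V[0,1]); print(n,len(pts),c.round(4),"pca yaw",np.arctan2(d[1],d[0]).round(3))
    for C in((.595,.247),(.5945,.2517)): print(np.arctan2(*(c-C)[::-1]).round(3))
E
```

```text
t 1.6 pos [ 0.2291 -0.5274  0.214 ] x [ 0. -0. -1.] jawyaw -1.161 w 91.03 F [ 0.11 -0.22 -0.2 ] M [ 0.01 -0.   -0.01] q [-1.18  0.32  1.56 -0.    1.26 -0.02]
scene 401 [0.6696 0.268 ] pca yaw -1.179
0.274
0.213
top 76 [0.6664 0.2747] pca yaw 0.352
0.37
0.309
```

Call:
carry_out --deltas '[{"dx": 0.0225,"dy": 0.03,"yaw": -0.062},{"dx": 0.0225,"dy": 0.03,"yaw": -0.062},{"dx": 0.0225,"dy": 0.03,"yaw": -0.062},{"dx": 0.0225,"dy": 0.03,"yaw": -0.062},{"dx": 0.0225,"dy": 0.03,"yaw": -0.062},{"dx": 0.0225,"dy": 0.03,"yaw": -0.062},{"dx": 0.0225,"dy": 0.03,"yaw": -0.062},{"dx": 0.0225,"dy": 0.03,"yaw": -0.062},{"dx": 0.0225,"dy": 0.03,"yaw": -0.062},{"dx": 0.0225,"dy": 0.03,"yaw": -0.062},{"dx": 0.0225,"dy": 0.03,"yaw": -0.062},{"dx": 0.0225,"dy": 0.03,"dz": -0.03,"yaw": -0.06},{"dz": -0.044},{"dz": -0.02},{}]' --jaw 0.06

```text
invalid input at $.deltas[0]: expected keys dx, dy, dz, yaw
```

Run:
```python
from h import *
st()
a=save("scene","s1.png")[...,::-1];b=save("top","t1.png")[...,::-1]
s=env.sense();M=Rn.from_quat(s["orientation"]).as_matrix();p=s["position"]
def crop(n,im,x,y):
    o=cv2.resize(np.ascontiguousarray(im[y:y+75,x:x+100]),(400,300),interpolation=cv2.INTER_CUBIC)
    for P in(p,p+M[:,2]*.03,p-M[:,2]*.03):
        u=(proj(n,P)[0]-[x,y])*4+1.5; cv2.circle(o,tuple(int(k) for k in u),3,(255,255,0),1)
    return o
cv2.imwrite("pics/m1.png",np.hstack([crop("scene",a,155,165),crop("top",b,245,160)]))
```

```text
t 1.6 pos [ 0.2291 -0.5274  0.214 ] x [ 0. -0. -1.] jawyaw -1.161 w 91.03 F [ 0.11 -0.22 -0.2 ] M [ 0.01 -0.   -0.01] q [-1.18  0.32  1.56 -0.    1.26 -0.02]
```

View pics/m1.png

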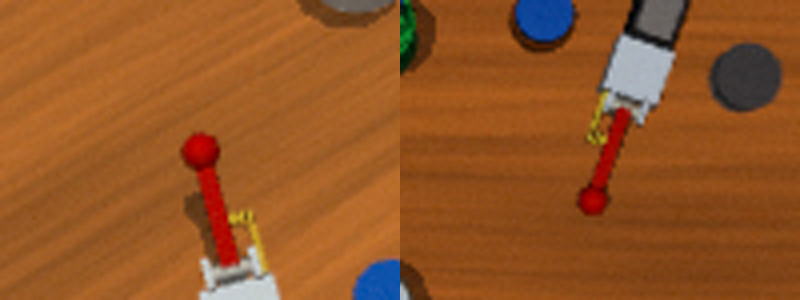

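The move was refused because every row needs all four keys. The picture, taken before any motion, confirms the knob at scene (205,202) and top (293,210).

Call:
carry_out --deltas '[{"dx": 0.0225,"dy": 0.03,"dz": 0,"yaw": -0.062},{"dx": 0.0225,"dy": 0.03,"dz": 0,"yaw": -0.062},{"dx": 0.0225,"dy": 0.03,"dz": 0,"yaw": -0.062},{"dx": 0.0225,"dy": 0.03,"dz": 0,"yaw": -0.062},{"dx": 0.0225,"dy": 0.03,"dz": 0,"yaw": -0.062},{"dx": 0.0225,"dy": 0.03,"dz": 0,"yaw": -0.062},{"dx": 0.0225,"dy": 0.03,"dz": 0,"yaw": -0.062},{"dx": 0.0225,"dy": 0.03,"dz": 0,"yaw": -0.062},{"dx": 0.0225,"dy": 0.03,"dz": 0,"yaw": -0.062},{"dx": 0.0225,"dy": 0.03,"dz": 0,"yaw": -0.062},{"dx": 0.0225,"dy": 0.03,"dz": 0,"yaw": -0.062},{"dx": 0.0225,"dy": 0.03,"dz": -0.03,"yaw": -0.06},{"dx": 0,"dy": 0,"dz": -0.044,"yaw": 0},{"dx": 0,"dy": 0,"dz": -0.02,"yaw": 0},{"dx": 0,"dy": 0,"dz": 0,"yaw": 0}]' --jaw 0.06

```text
time: 3.2
position: [0.497, -0.1662, 0.117]
orientation: [-0.574, -0.413, 0.577, -0.409]
force: [-0.5, 0.3, -0.5]
width: 0.656
```

```bash
cat >> h.py <<'E'
def look(f,cs,pts,z=4):
    o=[]
    for n,x,y in cs:
        im=env.camera(n)[...,::-1]; cv2.imwrite("pics/%s_%s"%(n,f),im)
        c=cv2.resize(np.ascontiguousarray(im[y:y+300//z,x:x+400//z]),None,fx=z,fy=z,interpolation=cv2.INTER_CUBIC)
        for P in pts:
            u=(proj(n,P)[0]-[x,y])*z+z/2-.5; cv2.circle(c,tuple(int(round(k)) for k in u),2,(255,255,0),1)
        o.append(c)
    cv2.imwrite("pics/"+f,np.hstack(o))
def tcp():
    s=env.sense(); return s["position"],Rn.from_quat(s["orientation"]).as_matrix()
E
python3 - <<'E'
from h import *
st(); p,M=tcp()
look("m2.png",[("scene",155,140),("top",245,160)],[p,p+M[:,2]*.03,p-M[:,2]*.03])
E
```

```text
t 3.2 pos [ 0.497  -0.1662  0.117 ] x [-0.007  0.002 -1.   ] jawyaw -1.9021 w 59.84 F [-0.5   0.32 -0.51] M [0.05 0.05 0.  ] q [-0.34  0.33  1.82 -0.    1.    1.56]
```

View pics/m2.png

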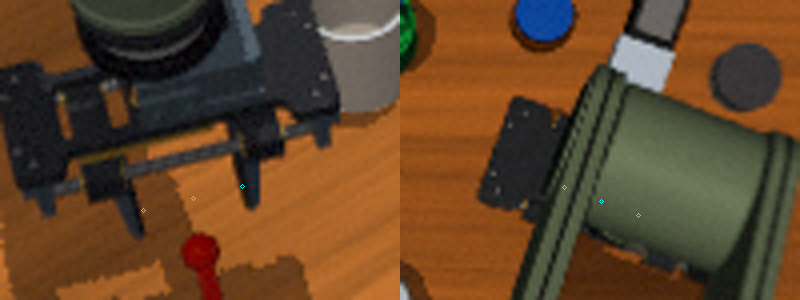

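The scene view shows the open fingers straddling the red knob at crop (200,250). They match the projected TCP once the finger width is allowed for. Next I'll lower and grip the knob.

Call:
carry_out --deltas '[{"dx": 0.002,"dy": -0.001,"dz": -0.02,"yaw": 0},{"dx": 0,"dy": 0,"dz": -0.02,"yaw": 0},{"dx": 0,"dy": 0,"dz": -0.02,"yaw": 0},{"dx": 0,"dy": 0,"dz": -0.02,"yaw": 0},{"dx": 0,"dy": 0,"dz": 0,"yaw": 0},{"dx": 0,"dy": 0,"dz": 0,"yaw": 0}]' --jaw 0.05

```text
time: 3.9
position: [0.5023, -0.1691, 0.0415]
orientation: [0.576, 0.409, -0.575, 0.411]
force: [-0.5, -0.7, 0.4]
width: 0.553
```

Call:
carry_out --deltas '[{"dx": 0,"dy": 0,"dz": 0,"yaw": 0},{"dx": 0,"dy": 0,"dz": 0,"yaw": 0},{"dx": 0,"dy": 0,"dz": 0,"yaw": 0},{"dx": 0,"dy": 0,"dz": 0,"yaw": 0},{"dx": 0,"dy": 0,"dz": 0,"yaw": 0},{"dx": 0,"dy": 0,"dz": 0,"yaw": 0}]' --jaw 0.015 --squeeze 8

```text
time: 4.5
position: [0.5014, -0.1684, 0.0402]
orientation: [0.576, 0.41, -0.576, 0.411]
force: [0.6, 0.1, 1.5]
width: 0.255
```

Call:
carry_out --deltas '[{"dx": 0.001,"dy": -0.0003,"dz": 0.008,"yaw": 0},{"dx": 0.0017,"dy": -0.0006,"dz": 0.0078,"yaw": 0},{"dx": 0.0024,"dy": -0.0008,"dz": 0.0076,"yaw": 0},{"dx": 0.0031,"dy": -0.0011,"dz": 0.0073,"yaw": 0},{"dx": 0.0038,"dy": -0.0013,"dz": 0.0069,"yaw": 0},{"dx": 0.0044,"dy": -0.0015,"dz": 0.0065,"yaw": 0},{"dx": 0.005,"dy": -0.0017,"dz": 0.006,"yaw": 0},{"dx": 0.0056,"dy": -0.0019,"dz": 0.0054,"yaw": 0},{"dx": 0.0061,"dy": -0.0021,"dz": 0.0048,"yaw": 0},{"dx": 0.0065,"dy": -0.0022,"dz": 0.0042,"yaw": 0},{"dx": 0.0068,"dy": -0.0024,"dz": 0.0035,"yaw": 0},{"dx": 0.0071,"dy": -0.0025,"dz": 0.0027,"yaw": 0},{"dx": 0,"dy": 0,"dz": 0,"yaw": 0},{"dx": 0,"dy": 0,"dz": 0,"yaw": 0}]'

```text
time: 5.9
position: [0.5546, -0.1868, 0.1103]
orientation: [-0.576, -0.411, 0.576, -0.41]
force: [1.0, 0.3, -3.8]
width: 0.253
```

Call:
carry_out --deltas '[{"dx": 0,"dy": 0,"dz": 0,"yaw": 0},{"dx": 0,"dy": 0,"dz": 0,"yaw": 0},{"dx": 0,"dy": 0,"dz": 0,"yaw": 0},{"dx": 0,"dy": 0,"dz": 0.03,"yaw": 0},{"dx": 0,"dy": 0,"dz": 0.05,"yaw": 0},{"dx": 0,"dy": 0,"dz": 0.02,"yaw": 0},{"dx": -0.03,"dy": 0.03,"dz": 0,"yaw": 0},{"dx": -0.04,"dy": 0.04,"dz": 0,"yaw": 0},{"dx": -0.04,"dy": 0.04,"dz": 0,"yaw": 0},{"dx": -0.03,"dy": 0.03,"dz": 0,"yaw": 0}]' --jaw 0.06

```text
time: 6.9
position: [0.4217, -0.0547, 0.2109]
orientation: [0.576, 0.41, -0.576, 0.41]
force: [0.7, 0.3, 0.0]
width: 0.659
```

Run:
```python
from h import *
st(); look("m3.png",[("scene",170,195),("top",260,145)],[])
```

```text
t 6.9 pos [ 0.4217 -0.0547  0.2109] x [ 0.  0. -1.] jawyaw -1.9034 w 60.06 F [0.74 0.26 0.04] M [ 0.01 -0.01 -0.02] q [-0.16  0.08  1.88  0.    1.18  1.75]
```

View pics/m3.png

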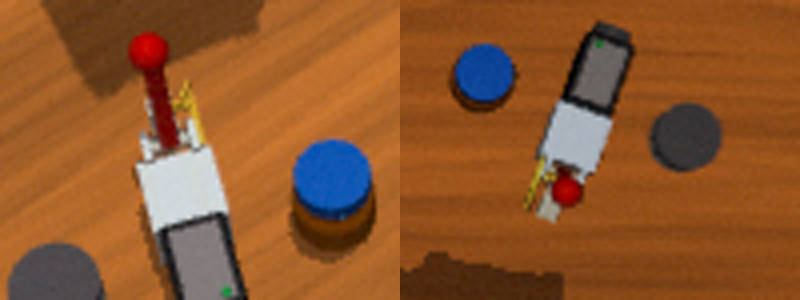

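```bash
sed -e '/^obs=\[/,/^obs.pop/d' fit.py > fit2.py
python3 - <<'E'
s=open('fit2.py').read()
o='''obs=[((-23,-23,49),S(137,104)),((-23,23,49),S(210,88)),((23,-20,56),S(160,169)),((23,20,56),S(229,153)),
((-23,23,49),T(141,457)),((-23,-23,49),T(195,472)),((23,20,56),T(168,395)),((23,-20,56),T(213,410)),((85,-20,56),T(235,348)),((85,20,56),T(189,330)),
(None,S(149,-10)),(None,T(167,492))]
'''
open('fit2.py','w').write(s.replace("def W(",o+"def W(").split("ball=tri")[0].replace(".2,.4]",".2,1.]"))
E
python3 fit2.py
python3 - <<'E'
from h import *
a=cv2.imread('pics/scene0.png');b=cv2.imread('pics/top0.png')
for n,im,x0,y0 in(("scene",a,365,160),("top",b,150,145)):
    s=im[y0:y0+25,x0:x0+25].astype(int); m=(s[...,2]>130)&(s[...,1]>.75*s[...,2])&(s[...,0]<80)
    v,u=np.nonzero(m); pts=np.array([atz(n,(x0+uu,y0+vv),.010)[:2] for uu,vv in zip(u,v)])
    c=pts.mean(0); w,V=np.linalg.eigh(np.cov(pts.T)); d=V[:,1]*np.sign(V[0,1]); print(n,len(pts),c.round(4),"pca yaw",np.arctan2(d[1],d[0]).round(3))
    for C in((.595,.2465),(.5945,.2517)): print(np.arctan2(*(c-C)[::-1]).round(3))
E
```

```text
cam [ 0.6009 -0.2027 -0.3152  1.208 ]
[[0.4, 0.5], [0.7, -0.7], [0.3, -0.4], [-0.5, -1.1], [0.5, -1.2], [0.5, -0.2], [-0.5, 0.9], [0.1, 1.3], [0.7, -1.2], [0.4, -0.8], [0.1, 0.2], [0.4, 0.3]]
knob [ 0.5479 -0.1854  0.1229] [ 0.5484 -0.1849  0.1241]
scene 91 [0.6635 0.272 ] pca yaw 0.314
0.356
0.286
top 65 [0.6668 0.2747] pca yaw 0.269
0.374
0.308
```

Call:
carry_out --deltas '[{"dx": 0.037,"dy": -0.027,"dz": 0,"yaw": 0.017},{"dx": 0.037,"dy": -0.027,"dz": 0,"yaw": 0},{"dx": 0.037,"dy": -0.027,"dz": 0,"yaw": 0},{"dx": 0.037,"dy": -0.027,"dz": 0,"yaw": 0},{"dx": 0.037,"dy": -0.027,"dz": 0,"yaw": 0},{"dx": 0.037,"dy": -0.027,"dz": 0,"yaw": 0},{"dx": 0,"dy": 0,"dz": -0.04,"yaw": 0},{"dx": 0,"dy": 0,"dz": -0.04,"yaw": 0},{"dx": 0,"dy": 0,"dz": -0.04,"yaw": 0},{"dx": 0,"dy": 0,"dz": 0,"yaw": 0},{"dx": 0,"dy": 0,"dz": 0,"yaw": 0}]' --jaw 0.062

```text
time: 8.1
position: [0.6463, -0.2186, 0.0909]
orientation: [-0.572, -0.415, 0.572, -0.415]
force: [0.5, -0.2, 0.8]
width: 0.679
```

Call:
carry_out --deltas '[{"dx": 0,"dy": 0,"dz": -0.02,"yaw": 0},{"dx": 0,"dy": 0,"dz": -0.02,"yaw": 0},{"dx": 0,"dy": 0,"dz": -0.02,"yaw": 0},{"dx": 0,"dy": 0,"dz": -0.016,"yaw": 0},{"dx": 0,"dy": 0,"dz": 0,"yaw": 0},{"dx": 0,"dy": 0,"dz": 0,"yaw": 0}]'

```text
time: 8.7
position: [0.6478, -0.2188, 0.0174]
orientation: [0.573, 0.414, -0.571, 0.417]
force: [-0.1, 0.1, 0.9]
width: 0.683
```

```bash
python3 -c "
from h import *
st()"
```

```text
t 8.7 pos [ 0.6478 -0.2188  0.0174] x [ 0.004 -0.002 -1.   ] jawyaw -1.8859 w 62.27 F [-0.07  0.05  0.89] M [ 0.06  0.01 -0.01] q [-0.34  0.64  1.54 -0.    0.95  1.54]
```

Call:
carry_out --deltas '[{"dx": 0,"dy": 0,"dz": 0,"yaw": 0},{"dx": 0,"dy": 0,"dz": 0,"yaw": 0},{"dx": 0,"dy": 0,"dz": 0,"yaw": 0},{"dx": 0,"dy": 0,"dz": 0,"yaw": 0},{"dx": 0,"dy": 0,"dz": 0,"yaw": 0},{"dx": 0,"dy": 0,"dz": 0,"yaw": 0},{"dx": 0,"dy": 0,"dz": 0,"yaw": 0}]' --jaw 0.03 --squeeze 45

```text
time: 9.4
position: [0.6464, -0.2183, 0.0157]
orientation: [0.573, 0.415, -0.572, 0.416]
force: [-1.2, 1.0, 5.4]
width: 0.436
```

```bash
python3 -c "
from h import *
st()"
```

```text
t 9.4 pos [ 0.6464 -0.2183  0.0157] x [ 0.001 -0.001 -1.   ] jawyaw -1.8859 w 39.8 F [-1.23  0.98  5.41] M [0.07 0.15 0.13] q [-0.34  0.65  1.54 -0.    0.95  1.54]
```

Call:
carry_out --deltas '[{"dx": 0,"dy": 0,"dz": 0.01,"yaw": 0},{"dx": 0,"dy": 0,"dz": 0.02,"yaw": 0},{"dx": 0,"dy": 0,"dz": 0.03,"yaw": 0},{"dx": 0,"dy": 0,"dz": 0.035,"yaw": 0},{"dx": 0,"dy": 0,"dz": 0.035,"yaw": 0},{"dx": 0,"dy": 0,"dz": 0.035,"yaw": 0},{"dx": 0,"dy": 0,"dz": 0.025,"yaw": 0},{"dx": 0,"dy": 0,"dz": 0.01,"yaw": 0},{"dx": 0,"dy": 0,"dz": 0,"yaw": 0},{"dx": 0,"dy": 0,"dz": 0,"yaw": 0}]'

```text
time: 10.4
position: [0.6448, -0.2177, 0.2122]
orientation: [-0.571, -0.417, 0.573, -0.414]
force: [-0.5, -0.7, -7.1]
width: 0.435
```

Run:
```python
from h import *
st(); print("pot",atz("top",(238,168),.1),"boxes",atz("top",(255,122),.07))
```

```text
t 10.4 pos [ 0.6448 -0.2177  0.2122] x [-0.004  0.001 -1.   ] jawyaw -1.8861 w 39.71 F [-0.55 -0.7  -7.13] M [-0.04 -0.14  0.02] q [-0.34  0.49  1.29 -0.    1.36  1.54]
pot [0.62238578 0.00936466 0.1       ] boxes [ 0.77687547 -0.03955186  0.07      ]
```

Call:
carry_out --deltas '[{"dx": 0,"dy": 0.02,"dz": 0,"yaw": 0.041},{"dx": 0,"dy": 0.03,"dz": 0,"yaw": 0.041},{"dx": 0,"dy": 0.035,"dz": 0,"yaw": 0.041},{"dx": 0,"dy": 0.035,"dz": 0,"yaw": 0.041},{"dx": 0,"dy": 0.035,"dz": 0,"yaw": 0.041},{"dx": 0,"dy": 0.035,"dz": 0,"yaw": 0.041},{"dx": 0,"dy": 0.035,"dz": 0,"yaw": 0.041},{"dx": 0,"dy": 0.035,"dz": 0,"yaw": 0.041},{"dx": 0,"dy": 0.035,"dz": 0,"yaw": 0.041},{"dx": 0,"dy": 0.035,"dz": 0,"yaw": 0.041},{"dx": -0.001,"dy": 0.035,"dz": 0,"yaw": 0.041},{"dx": -0.001,"dy": 0.035,"dz": 0,"yaw": 0.041},{"dx": -0.001,"dy": 0.035,"dz": 0,"yaw": 0.041},{"dx": -0.001,"dy": 0.03,"dz": 0,"yaw": 0.041},{"dx": 0,"dy": 0.0165,"dz": 0,"yaw": 0.041},{"dx": 0,"dy": 0,"dz": -0.02,"yaw": 0},{"dx": 0,"dy": 0,"dz": -0.03,"yaw": 0},{"dx": 0,"dy": 0,"dz": -0.03,"yaw": 0},{"dx": 0,"dy": 0,"dz": 0,"yaw": 0},{"dx": 0,"dy": 0,"dz": 0,"yaw": 0}]'

```text
time: 12.4
position: [0.6415, 0.263, 0.1339]
orientation: [0.419, 0.569, -0.42, 0.569]
force: [0.8, -0.6, -5.1]
width: 0.435
```

Run:
```python
from h import *
st(); look("m4.png",[("scene",310,90),("top",120,130)],[])
```

```text
t 12.4 pos [0.6415 0.263  0.1339] x [-0.002 -0.001 -1.   ] jawyaw -1.2708 w 39.69 F [ 0.77 -0.58 -5.11] M [ 0.09 -0.3  -0.03] q [ 0.37  0.56  1.38 -0.    1.21  1.64]
```

View pics/m4.png

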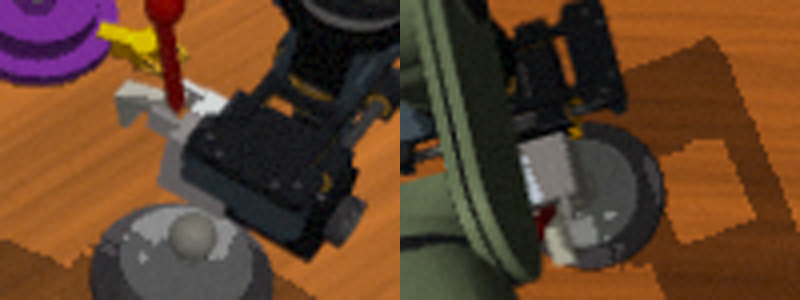

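Run:
```python
from h import *
im=cv2.imread("pics/scene_m4.png"); x,y=336,85
c=cv2.resize(np.ascontiguousarray(im[y:y+75,x:x+80]),None,fx=8,fy=8,interpolation=cv2.INTER_CUBIC)
p,M=tcp(); cx=np.cross(M[:,2],[0,0,1.]); cx*=np.sign(cx[0]); cx[2]=0; yw=np.arctan2(cx[1],cx[0]); print("yaw",yw)
cy=np.array([-np.sin(yw),np.cos(yw),0]); o=p-.048*cx-[0,0,.0157]; print("o",o)
L=[(-23,-23,0),(-23,-23,49),(23,-23,0),(23,-20,0),(85,-20,0),(85,-20,56),(85,20,0),(85,20,56),(23,-20,56),(97,0,30),(-33-80*np.cos(1.208)+6*np.sin(1.208),0,46+80*np.sin(1.208)+6*np.cos(1.208))]
for q in L:
    w=o+cx*q[0]/1e3+cy*q[1]/1e3+np.array([0,0,q[2]/1e3]); u=(proj("scene",w)[0]-[x,y])*8+3.5; print(q,u.round(0)); cv2.circle(c,tuple(int(k) for k in u),2,(255,255,0),-1)
cv2.imwrite("pics/m5.png",c)
```

```text
yaw 0.2998084510484117
o [0.5972205  0.24946648 0.12085025]
(-23, -23, 0) [121. 406.]
(-23, -23, 49) [145. 307.]
(23, -23, 0) [247. 477.]
(23, -20, 0) [252. 470.]
(85, -20, 0) [427. 569.]
(85, -20, 56) [468. 459.]
(85, 20, 0) [492. 485.]
(85, 20, 56) [535. 373.]
(23, -20, 56) [285. 359.]
(97, 0, 30) [517. 488.]
(np.float64(-55.781745522969025), 0, np.float64(122.92198691483912)) [130.  45.]
```

View pics/m5.png

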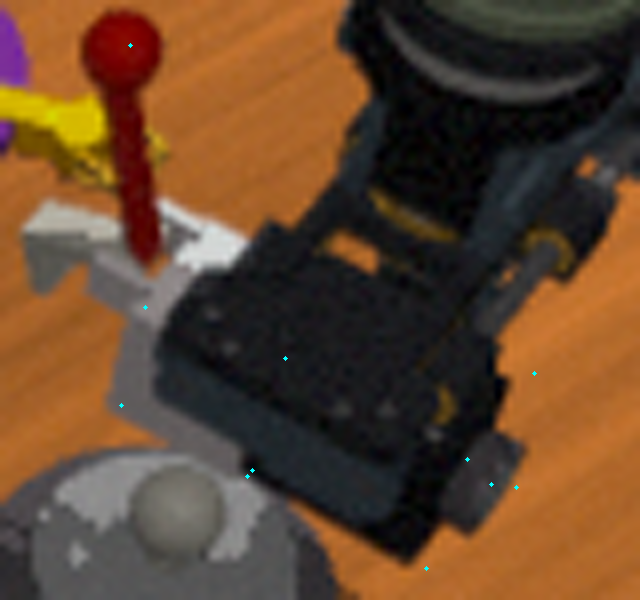

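Run:
```python
from h import *
from scipy.optimize import least_squares
x,y=336,85; U=lambda a,b:np.array([x+(a-3.5)/8,y+(b-3.5)/8])
k=1.208
obs=[((-23,-23,0),U(107,402)),((85,-20,0),U(409,563)),((97,0,30),U(499,487)),((23,-21,0),U(244,470)),((-33-80*np.cos(k)+6*np.sin(k),0,46+80*np.sin(k)+6*np.cos(k)),U(122,50))]
def res(q):
    c,s=np.cos(q[2]),np.sin(q[2])
    return np.concatenate([proj("scene",np.array([q[0]+(c*p[0]-s*p[1])/1e3,q[1]+(s*p[0]+c*p[1])/1e3,q[3]+p[2]/1e3]))[0]-u for p,u in obs])
f1=least_squares(lambda q:res([q[0],q[1],.2998,.1182]),[.595,.249]);print(f1.x.round(4),res([*f1.x,.2998,.1182]).round(1))
f2=least_squares(lambda q:res([q[0],q[1],q[2],.1182]),[.595,.249,.3]);print(f2.x.round(4),res([*f2.x,.1182]).round(1))
b=atz("scene",U(178,511),.056);print("ball",b)
for col in((.1182),): 
    d=b[:2]-f1.x; print("move",d.round(4))
```

```text
[0.5932 0.2485] [ 0.3  0.2  0.6  0.5  0.5 -0.2 -0.7  0.1 -0.6 -0.7]
[0.5932 0.2486 0.2944] [ 0.3  0.2  0.5  0.5  0.4 -0.  -0.8  0.1 -0.5 -0.8]
ball [0.593999   0.24762794 0.056     ]
move [ 0.0008 -0.0009]
```

Call:
carry_out --deltas '[{"dx": 0.001,"dy": -0.001,"dz": -0.015,"yaw": 0},{"dx": 0,"dy": 0,"dz": -0.015,"yaw": 0},{"dx": 0,"dy": 0,"dz": -0.01,"yaw": 0},{"dx": 0,"dy": 0,"dz": -0.005,"yaw": 0},{"dx": 0,"dy": 0,"dz": 0,"yaw": 0},{"dx": 0,"dy": 0,"dz": 0,"yaw": 0},{"dx": 0,"dy": 0,"dz": 0,"yaw": 0}]'

```text
time: 13.2
position: [0.6435, 0.2626, 0.0906]
orientation: [0.42, 0.569, -0.419, 0.569]
force: [-0.5, -0.7, -6.7]
width: 0.439
```

Run:
```python
from h import *
st()
im=env.camera("scene")[...,::-1]; cv2.imwrite("pics/scene_m6.png",im); x,y=336,85
c=cv2.resize(np.ascontiguousarray(im[y:y+75,x:x+80]),None,fx=8,fy=8,interpolation=cv2.INTER_CUBIC)
cv2.imwrite("pics/m6.png",c)
```

```text
t 13.2 pos [0.6435 0.2626 0.0906] x [ 0.002  0.001 -1.   ] jawyaw -1.271 w 40.07 F [-0.51 -0.67 -6.71] M [ 0.08 -0.24 -0.01] q [ 0.37  0.59  1.43 -0.    1.12  1.64]
```

View pics/m6.png

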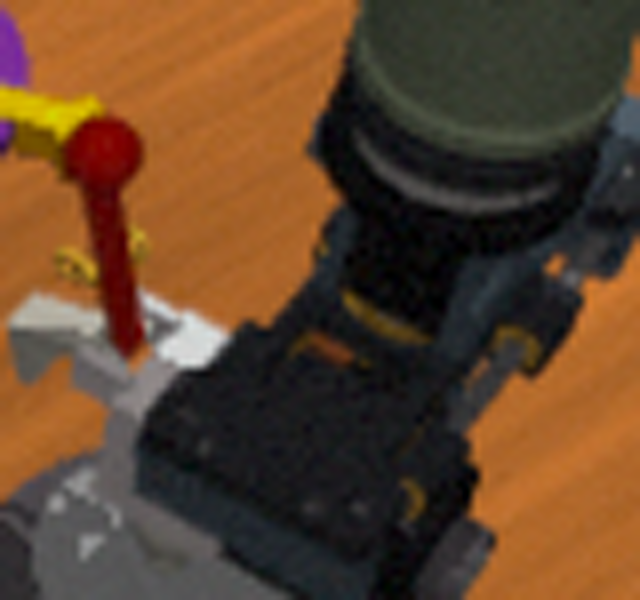

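Knob at (103,152) and the housing's back bottom corner at about (105,490). The ball is now almost hidden under the socket. I'll lower slowly and watch the forces.

Call:
carry_out --deltas '[{"dx": 0,"dy": 0,"dz": -0.003,"yaw": 0},{"dx": 0,"dy": 0,"dz": -0.003,"yaw": 0},{"dx": 0,"dy": 0,"dz": -0.003,"yaw": 0},{"dx": 0,"dy": 0,"dz": -0.003,"yaw": 0},{"dx": 0,"dy": 0,"dz": 0,"yaw": 0},{"dx": 0,"dy": 0,"dz": 0,"yaw": 0}]'

```text
time: 13.85
position: [0.6428, 0.2624, 0.0775]
orientation: [0.42, 0.569, -0.42, 0.569]
force: [0.3, -0.1, -6.5]
width: 0.435
```

```bash
python3 -c "
from h import *
st()"
```

```text
t 13.85 pos [0.6428 0.2624 0.0775] x [-0. -0. -1.] jawyaw -1.271 w 39.66 F [ 0.31 -0.07 -6.53] M [ 0.03 -0.22 -0.01] q [ 0.37  0.6   1.45 -0.    1.09  1.64]
```

Call:
carry_out --deltas '[{"dx": 0,"dy": 0,"dz": -0.003,"yaw": 0},{"dx": 0,"dy": 0,"dz": -0.003,"yaw": 0},{"dx": 0,"dy": 0,"dz": -0.003,"yaw": 0},{"dx": 0,"dy": 0,"dz": 0,"yaw": 0},{"dx": 0,"dy": 0,"dz": 0,"yaw": 0}]'

```text
time: 14.35
position: [0.6427, 0.2624, 0.0684]
orientation: [0.42, 0.569, -0.42, 0.569]
force: [0.0, 1.0, -6.3]
width: 0.434
```

Call:
carry_out --deltas '[{"dx": 0,"dy": 0,"dz": -0.004,"yaw": 0},{"dx": 0,"dy": 0,"dz": -0.004,"yaw": 0},{"dx": 0,"dy": 0,"dz": -0.004,"yaw": 0},{"dx": 0,"dy": 0,"dz": -0.004,"yaw": 0},{"dx": 0,"dy": 0,"dz": -0.002,"yaw": 0},{"dx": 0,"dy": 0,"dz": 0,"yaw": 0},{"dx": 0,"dy": 0,"dz": 0,"yaw": 0}]'

```text
time: 15.05
position: [0.6427, 0.2624, 0.0505]
orientation: [0.42, 0.569, -0.42, 0.569]
force: [-0.5, 0.7, -6.5]
width: 0.434
```

Call:
carry_out --deltas '[{"dx": 0,"dy": 0,"dz": -0.001,"yaw": 0},{"dx": 0,"dy": 0,"dz": -0.001,"yaw": 0},{"dx": 0,"dy": 0,"dz": -0.001,"yaw": 0},{"dx": 0,"dy": 0,"dz": 0,"yaw": 0},{"dx": 0,"dy": 0,"dz": 0,"yaw": 0}]'

```text
time: 15.55
position: [0.643, 0.2625, 0.0477]
orientation: [0.42, 0.569, -0.42, 0.569]
force: [0.2, 2.0, -6.3]
width: 0.434
```

```bash
python3 -c "
from h import *
st()"
```

```text
t 15.55 pos [0.643  0.2625 0.0477] x [ 0.  0. -1.] jawyaw -1.271 w 39.62 F [ 0.23  1.97 -6.34] M [ 0.27 -0.22 -0.06] q [ 0.37  0.63  1.48 -0.    1.03  1.64]
```

Call:
carry_out --deltas '[{"dx": 0,"dy": 0,"dz": -0.001,"yaw": 0},{"dx": 0,"dy": 0,"dz": -0.001,"yaw": 0},{"dx": 0,"dy": 0,"dz": 0,"yaw": 0},{"dx": 0,"dy": 0,"dz": 0,"yaw": 0}]'

```text
time: 15.95
position: [0.6429, 0.2625, 0.0459]
orientation: [0.42, 0.569, -0.42, 0.569]
force: [-0.7, 1.0, -4.7]
width: 0.432
```

Call:
carry_out --deltas '[{"dx": 0,"dy": 0,"dz": -0.001,"yaw": 0},{"dx": 0,"dy": 0,"dz": 0,"yaw": 0},{"dx": 0,"dy": 0,"dz": 0,"yaw": 0}]'

```text
time: 16.25
position: [0.643, 0.2625, 0.0457]
orientation: [0.42, 0.569, -0.42, 0.569]
force: [-1.8, 0.5, 4.1]
width: 0.437
```

```bash
python3 -c "
from h import *
st()"
```

```text
t 16.25 pos [0.643  0.2625 0.0457] x [ 0.001  0.    -1.   ] jawyaw -1.271 w 39.84 F [-1.76  0.49  4.07] M [-0.01  0.69 -0.03] q [ 0.37  0.63  1.48 -0.    1.03  1.64]
```

Seated: contact force at TCP z 0.0457, exactly the predicted seat height. I'll release and retreat upward.

Call:
carry_out --deltas '[{"dx": 0,"dy": 0,"dz": 0,"yaw": 0},{"dx": 0,"dy": 0,"dz": 0,"yaw": 0},{"dx": 0,"dy": 0,"dz": 0,"yaw": 0},{"dx": 0,"dy": 0,"dz": 0,"yaw": 0},{"dx": 0,"dy": 0,"dz": 0.01,"yaw": 0},{"dx": 0,"dy": 0,"dz": 0.02,"yaw": 0},{"dx": 0,"dy": 0,"dz": 0.04,"yaw": 0},{"dx": 0,"dy": 0,"dz": 0.04,"yaw": 0},{"dx": 0,"dy": 0,"dz": 0.04,"yaw": 0},{"dx": 0,"dy": 0,"dz": 0.03,"yaw": 0},{"dx": -0.03,"dy": -0.04,"dz": 0,"yaw": 0},{"dx": -0.04,"dy": -0.05,"dz": 0,"yaw": 0},{"dx": -0.04,"dy": -0.05,"dz": 0,"yaw": 0},{"dx": -0.03,"dy": -0.05,"dz": 0,"yaw": 0},{"dx": -0.03,"dy": -0.05,"dz": 0,"yaw": 0},{"dx": 0,"dy": 0,"dz": 0,"yaw": 0}]' --jaw 0.06 --squeeze 20

```text
time: 17.85
position: [0.4957, 0.0547, 0.2258]
orientation: [0.42, 0.568, -0.422, 0.568]
force: [0.4, -0.3, -0.2]
width: 0.659
```

Run:
```python
from h import *
st(); look("m7.png",[("scene",310,90),("top",110,125)],[])
```

```text
t 17.85 pos [0.4957 0.0547 0.2258] x [-0.001 -0.002 -1.   ] jawyaw -1.2753 w 60.09 F [ 0.44 -0.35 -0.16] M [ 0.02 -0.02  0.01] q [ 0.09  0.19  1.71 -0.    1.24  1.36]
```

View pics/m7.png

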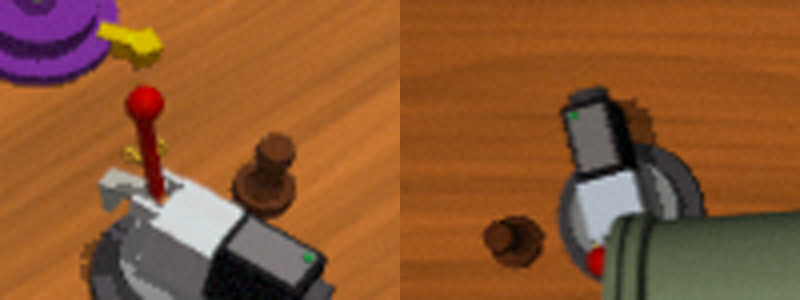

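Run:
```python
from h import *
print("knob scene @.153",atz("scene",(345.9,115.4),.153))
O=np.array([.5952,.2477,.03])
for y in(.25,.3,.35):
    c,s=np.cos(y),np.sin(y); w=lambda p:O+np.array([c*p[0]-s*p[1],s*p[0]+c*p[1],p[2]])/1e3
    print(y,"lens top",(proj("top",w((85,20,56)))[0]-[110,125])*4+[400,0],(proj("top",w((85,-20,56)))[0]-[110,125])*4+[400,0],"arrow tip top/scene",proj("top",w((98,0,-18)))[0].round(1),proj("scene",w((98,0,-18)))[0].round(1), "mid", proj("top",w((78,0,-20)))[0].round(1),proj("scene",w((78,0,-20)))[0].round(1))
print("purple tip",atz("top",(132,227),.012), "ball",atz("top",(142,250),.056))
```

```text
knob scene @.153 [0.54354788 0.23173754 0.153     ]
0.25 lens top [563.43612971 104.48469028] [612.26704381  92.98747916] arrow tip top/scene [162.1 150.2] [386.1 177.8] mid [163.4 156. ] [379.6 174.1]
0.3 lens top [558.56147311 107.0381546 ] [606.81954435  93.13347957] arrow tip top/scene [160.7 150.5] [387.1 176.6] mid [162.3 156.3] [380.4 173.2]
0.35 lens top [553.81287951 109.82851531] [601.38026318  93.55102356] arrow tip top/scene [159.3 151. ] [388.  175.3] mid [161.2 156.6] [381.1 172.2]
purple tip [0.42968652 0.36198182 0.012     ] ball [0.35881531 0.31123226 0.056     ]
```

Call:
carry_out --deltas '[{"dx": 0.0095,"dy": 0.0355,"dz": 0,"yaw": 0},{"dx": 0.0095,"dy": 0.0355,"dz": 0,"yaw": 0},{"dx": 0.0095,"dy": 0.0355,"dz": 0,"yaw": 0},{"dx": 0.0095,"dy": 0.0355,"dz": 0,"yaw": 0},{"dx": 0.0095,"dy": 0.0355,"dz": 0,"yaw": 0},{"dx": 0,"dy": 0,"dz": 0,"yaw": 0},{"dx": 0,"dy": 0,"dz": -0.025,"yaw": 0},{"dx": 0,"dy": 0,"dz": -0.025,"yaw": 0},{"dx": 0,"dy": 0,"dz": -0.025,"yaw": 0},{"dx": 0,"dy": 0,"dz": -0.015,"yaw": 0},{"dx": 0,"dy": 0,"dz": 0,"yaw": 0},{"dx": 0,"dy": 0,"dz": 0,"yaw": 0}]'

```text
time: 19.15
position: [0.5469, 0.2367, 0.135]
orientation: [0.42, 0.569, -0.419, 0.569]
force: [1.1, -0.5, 0.4]
width: 0.65
```

```bash
python3 -c "
from h import *
st()"
```

```text
t 19.15 pos [0.5469 0.2367 0.135 ] x [ 0.  0. -1.] jawyaw -1.2704 w 59.3 F [ 1.13 -0.53  0.4 ] M [ 0.02  0.01 -0.  ] q [ 0.39  0.41  1.63 -0.    1.1   1.66]
```

Call:
carry_out --deltas '[{"dx": -0.004,"dy": -0.005,"dz": 0,"yaw": 0},{"dx": 0,"dy": 0,"dz": 0,"yaw": 0}]'

```text
time: 19.35
position: [0.5425, 0.2308, 0.1358]
orientation: [0.42, 0.569, -0.419, 0.569]
force: [-0.0, 0.2, -0.1]
width: 0.66
```

Call:
carry_out --deltas '[{"dx": 0,"dy": 0,"dz": 0,"yaw": 0},{"dx": 0,"dy": 0,"dz": 0,"yaw": 0},{"dx": 0,"dy": 0,"dz": 0,"yaw": 0},{"dx": 0,"dy": 0,"dz": 0,"yaw": 0},{"dx": 0,"dy": 0,"dz": 0,"yaw": 0},{"dx": 0,"dy": 0,"dz": 0,"yaw": 0}]' --jaw 0.015 --squeeze 15

```text
time: 19.95
position: [0.5424, 0.2314, 0.1347]
orientation: [0.42, 0.569, -0.42, 0.569]
force: [-0.6, 1.4, 0.3]
width: 0.245
```

```bash
python3 -c "
from h import *
st()"
```

```text
t 19.95 pos [0.5424 0.2314 0.1347] x [-0.     0.001 -1.   ] jawyaw -1.2711 w 22.32 F [-0.57  1.41  0.35] M [0.21 0.07 0.  ] q [0.38 0.4  1.65 0.   1.09 1.65]
```

Call:
carry_out --deltas '[{"dx": -0.0072,"dy": -0.0022,"dz": -0.0027,"yaw": 0},{"dx": -0.0069,"dy": -0.0021,"dz": -0.0035,"yaw": 0},{"dx": -0.0066,"dy": -0.002,"dz": -0.0042,"yaw": 0},{"dx": -0.0061,"dy": -0.0019,"dz": -0.0048,"yaw": 0},{"dx": -0.0056,"dy": -0.0017,"dz": -0.0054,"yaw": 0},{"dx": -0.0051,"dy": -0.0016,"dz": -0.006,"yaw": 0},{"dx": -0.0045,"dy": -0.0014,"dz": -0.0065,"yaw": 0},{"dx": -0.0038,"dy": -0.0012,"dz": -0.0069,"yaw": 0},{"dx": -0.0032,"dy": -0.001,"dz": -0.0073,"yaw": 0},{"dx": -0.0025,"dy": -0.0008,"dz": -0.0076,"yaw": 0},{"dx": -0.0017,"dy": -0.0005,"dz": -0.0078,"yaw": 0},{"dx": -0.001,"dy": -0.0003,"dz": -0.0075,"yaw": 0},{"dx": 0,"dy": 0,"dz": 0,"yaw": 0},{"dx": 0,"dy": 0,"dz": 0,"yaw": 0}]'

```text
time: 21.35
position: [0.4868, 0.2137, 0.0637]
orientation: [0.419, 0.57, -0.421, 0.569]
force: [-3.7, -0.6, 0.4]
width: 0.246
```

```bash
python3 -c "
from h import *
st()"
```

```text
t 21.35 pos [0.4868 0.2137 0.0637] x [-0.003 -0.002 -1.   ] jawyaw -1.2707 w 22.39 F [-3.65 -0.58  0.38] M [-0.13  0.79  0.05] q [ 0.39  0.4   1.87 -0.    0.88  1.66]
```

Call:
carry_out --deltas '[{"dx": 0.001,"dy": 0.0003,"dz": -0.001,"yaw": 0},{"dx": 0,"dy": 0,"dz": -0.001,"yaw": 0},{"dx": 0,"dy": 0,"dz": 0,"yaw": 0},{"dx": 0,"dy": 0,"dz": 0,"yaw": 0}]'

```text
time: 21.75
position: [0.4869, 0.2137, 0.0623]
orientation: [0.418, 0.57, -0.421, 0.568]
force: [-7.9, -1.9, 5.5]
width: 0.248
```

Call:
carry_out --deltas '[{"dx": 0,"dy": 0,"dz": -0.001,"yaw": 0},{"dx": 0,"dy": 0,"dz": -0.001,"yaw": 0},{"dx": 0,"dy": 0,"dz": 0,"yaw": 0},{"dx": 0,"dy": 0,"dz": 0,"yaw": 0}]'

```text
time: 22.15
position: [0.4864, 0.2135, 0.0605]
orientation: [0.418, 0.57, -0.422, 0.568]
force: [-9.6, -1.3, 7.3]
width: 0.251
```

```bash
python3 -c "
from h import *
st()"
```

```text
t 22.15 pos [0.4864 0.2135 0.0605] x [-0.006 -0.003 -1.   ] jawyaw -1.2709 w 22.85 F [-9.63 -1.34  7.25] M [-0.4   1.67  0.13] q [ 0.39  0.4   1.87 -0.    0.87  1.66]
```

Call:
carry_out --deltas '[{"dx": 0,"dy": 0,"dz": 0,"yaw": 0},{"dx": 0,"dy": 0,"dz": 0,"yaw": 0},{"dx": 0,"dy": 0,"dz": 0,"yaw": 0},{"dx": 0,"dy": 0,"dz": 0.02,"yaw": 0},{"dx": 0,"dy": 0,"dz": 0.03,"yaw": 0},{"dx": 0,"dy": 0,"dz": 0.03,"yaw": 0},{"dx": 0,"dy": 0,"dz": 0,"yaw": 0},{"dx": 0,"dy": 0,"dz": 0,"yaw": 0}]' --jaw 0.05

```text
time: 22.95
position: [0.49, 0.2148, 0.1409]
orientation: [0.42, 0.569, -0.419, 0.57]
force: [0.1, 0.1, -0.4]
width: 0.547
```

Call:
carry_out --deltas '[{"dx": 0,"dy": 0,"dz": 0,"yaw": 0},{"dx": 0,"dy": 0,"dz": 0,"yaw": 0},{"dx": 0,"dy": 0,"dz": 0,"yaw": 0},{"dx": 0,"dy": 0,"dz": 0,"yaw": 0},{"dx": 0,"dy": 0,"dz": 0,"yaw": 0},{"dx": 0,"dy": 0,"dz": 0,"yaw": 0}]' --jaw 0.0

```text
time: 23.55
position: [0.4893, 0.2147, 0.1403]
orientation: [0.42, 0.569, -0.42, 0.569]
force: [-0.0, -0.6, -0.1]
width: 0.053
```

```bash
python3 -c "
from h import *
st(); im=env.camera('scene')[...,::-1]; cv2.imwrite('pics/scene_m8.png',im)
i=im[70:180,300:420].astype(int); m=(i[...,2]>110)&(i[...,1]<45)&(i[...,0]<45); v,u=np.nonzero(m); print(len(u),u.min()+300,u.max()+300,v.min()+70,v.max()+70)
for z in (.082,.087,.092): print(z,proj('scene',(.4872,.2143,z)))
"
```

```text
t 23.55 pos [0.4893 0.2147 0.1403] x [-0. -0. -1.] jawyaw -1.271 w 4.88 F [-0.04 -0.63 -0.07] M [ 0.02  0.03 -0.04] q [ 0.39  0.32  1.77 -0.    1.06  1.66]
97 319 348 119 138
0.082 [[323.42413735 122.26145843]]
0.087 [[323.61213477 121.06970887]]
0.092 [[323.80138819 119.86998624]]
```

Call:
carry_out --deltas '[{"dx": -0.002,"dy": 0,"dz": -0.015,"yaw": 0},{"dx": 0,"dy": 0,"dz": -0.015,"yaw": 0},{"dx": 0,"dy": 0,"dz": -0.008,"yaw": 0},{"dx": 0,"dy": 0,"dz": -0.004,"yaw": 0},{"dx": 0,"dy": 0,"dz": 0,"yaw": 0},{"dx": 0,"dy": 0,"dz": 0,"yaw": 0}]'

```text
time: 24.2
position: [0.4877, 0.2149, 0.0989]
orientation: [0.42, 0.569, -0.419, 0.569]
force: [-0.1, -0.1, -0.0]
width: 0.003
```

Call:
carry_out --deltas '[{"dx": 0,"dy": 0,"dz": -0.001,"yaw": 0},{"dx": 0,"dy": 0,"dz": -0.001,"yaw": 0},{"dx": 0,"dy": 0,"dz": -0.001,"yaw": 0},{"dx": 0,"dy": 0,"dz": 0,"yaw": 0},{"dx": 0,"dy": 0,"dz": 0,"yaw": 0}]'

```text
time: 24.7
position: [0.4873, 0.2147, 0.0955]
orientation: [0.42, 0.569, -0.42, 0.569]
force: [-0.3, 0.2, -0.1]
width: 0.003
```

Call:
carry_out --deltas '[{"dx": 0,"dy": 0,"dz": -0.001,"yaw": 0},{"dx": 0,"dy": 0,"dz": 0,"yaw": 0},{"dx": 0,"dy": 0,"dz": 0,"yaw": 0}]'

```text
time: 25.0
position: [0.4873, 0.2146, 0.0944]
orientation: [0.42, 0.569, -0.42, 0.569]
force: [-0.3, 0.3, 1.1]
width: 0.004
```

Call:
carry_out --deltas '[{"dx": 0,"dy": 0,"dz": -0.001,"yaw": 0},{"dx": 0,"dy": 0,"dz": 0,"yaw": 0},{"dx": 0,"dy": 0,"dz": 0,"yaw": 0}]'

```text
time: 25.3
position: [0.4875, 0.2147, 0.0937]
orientation: [0.42, 0.569, -0.42, 0.569]
force: [-0.3, -0.4, 2.6]
width: 0.002
```

Call:
carry_out --deltas '[{"dx": 0,"dy": 0,"dz": -0.001,"yaw": 0},{"dx": 0,"dy": 0,"dz": 0,"yaw": 0},{"dx": 0,"dy": 0,"dz": 0,"yaw": 0}]'

```text
time: 25.6
position: [0.4874, 0.2147, 0.0926]
orientation: [0.42, 0.569, -0.42, 0.569]
force: [-0.3, -0.6, 1.4]
width: 0.007
```

Call:
carry_out --deltas '[{"dx": 0,"dy": 0,"dz": -0.001,"yaw": 0},{"dx": 0,"dy": 0,"dz": 0,"yaw": 0},{"dx": 0,"dy": 0,"dz": 0,"yaw": 0}]'

```text
time: 25.9
position: [0.4873, 0.2147, 0.0914]
orientation: [0.42, 0.569, -0.42, 0.569]
force: [0.2, -0.6, 2.8]
width: 0.008
```

Call:
carry_out --deltas '[{"dx": 0,"dy": 0,"dz": -0.001,"yaw": 0},{"dx": 0,"dy": 0,"dz": 0,"yaw": 0},{"dx": 0,"dy": 0,"dz": 0,"yaw": 0}]'

```text
time: 26.2
position: [0.4873, 0.2147, 0.0904]
orientation: [0.42, 0.569, -0.42, 0.569]
force: [-0.1, 0.2, 2.0]
width: 0.007
```

Call:
carry_out --deltas '[{"dx": 0,"dy": 0,"dz": -0.001,"yaw": 0},{"dx": 0,"dy": 0,"dz": 0,"yaw": 0},{"dx": 0,"dy": 0,"dz": 0,"yaw": 0}]'

```text
time: 26.5
position: [0.4873, 0.2146, 0.0894]
orientation: [0.42, 0.569, -0.42, 0.569]
force: [-0.2, 0.6, 2.6]
width: 0.007
```

Call:
carry_out --deltas '[{"dx": 0,"dy": 0,"dz": 0.01,"yaw": 0},{"dx": 0,"dy": 0,"dz": 0.03,"yaw": 0},{"dx": 0,"dy": 0,"dz": 0.04,"yaw": 0},{"dx": 0,"dy": -0.05,"dz": 0.04,"yaw": 0},{"dx": 0,"dy": -0.05,"dz": 0,"yaw": 0},{"dx": 0,"dy": -0.05,"dz": 0,"yaw": 0},{"dx": 0,"dy": -0.05,"dz": 0,"yaw": 0},{"dx": 0,"dy": 0,"dz": 0,"yaw": 0}]'

```text
time: 27.3
position: [0.4867, 0.0206, 0.2012]
orientation: [0.421, 0.567, -0.422, 0.568]
force: [0.9, -0.1, -0.4]
width: 0.01
```

Run:
```python
from h import *
O=np.array([.5952,.2477,.03]); c,s=np.cos(.3),np.sin(.3); w=lambda p:O+np.array([c*p[0]-s*p[1],s*p[0]+c*p[1],p[2]])/1e3
P=[w(q) for q in((-113,0,52),(97,0,30),(85,-20,56),(85,20,56),(-23,-23,49),(23,-20,56))]
st(); look("m9.png",[("scene",305,90),("top",115,140)],P)
```

```text
t 27.3 pos [0.4867 0.0206 0.2012] x [-0.    -0.002 -1.   ] jawyaw -1.2776 w 0.87 F [ 0.87 -0.09 -0.37] M [-0.    0.03 -0.03] q [ 0.02  0.19  1.78 -0.    1.17  1.3 ]
```

View pics/m9.png

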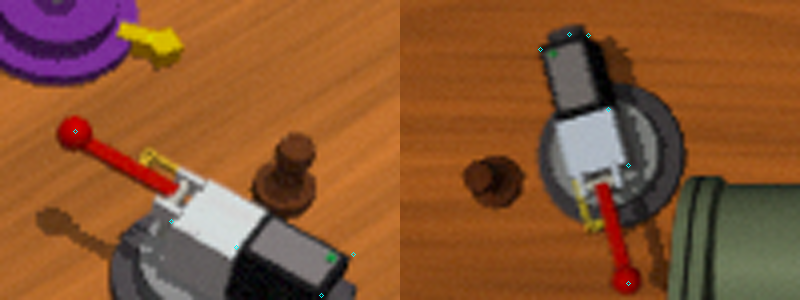

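The knob sits on its projected "down" position in both views: scene crop (74,133) and top (627,281). I'll do a touch test on the box top to check that it's flush.

Call:
carry_out --deltas '[{"dx": 0.02,"dy": 0.034,"dz": 0,"yaw": 0},{"dx": 0.02,"dy": 0.034,"dz": 0,"yaw": 0},{"dx": 0.021,"dy": 0.034,"dz": 0,"yaw": 0},{"dx": 0.021,"dy": 0.034,"dz": 0,"yaw": 0},{"dx": 0.021,"dy": 0.034,"dz": 0,"yaw": 0},{"dx": 0.021,"dy": 0.034,"dz": 0,"yaw": 0},{"dx": 0.021,"dy": 0.034,"dz": 0,"yaw": 0},{"dx": 0,"dy": 0,"dz": -0.04,"yaw": 0},{"dx": 0,"dy": 0,"dz": -0.04,"yaw": 0},{"dx": 0,"dy": 0,"dz": -0.02,"yaw": 0},{"dx": 0,"dy": 0,"dz": -0.006,"yaw": 0},{"dx": 0,"dy": 0,"dz": 0,"yaw": 0},{"dx": 0,"dy": 0,"dz": 0,"yaw": 0}]'

```text
time: 28.7
position: [0.633, 0.2649, 0.0963]
orientation: [0.42, 0.569, -0.419, 0.57]
force: [-0.3, 0.4, 0.1]
width: 0.006
```

Call:
carry_out --deltas '[{"dx": 0,"dy": 0,"dz": -0.002,"yaw": 0},{"dx": 0,"dy": 0,"dz": -0.001,"yaw": 0},{"dx": 0,"dy": 0,"dz": 0,"yaw": 0},{"dx": 0,"dy": 0,"dz": 0,"yaw": 0}]'

```text
time: 29.1
position: [0.6324, 0.2636, 0.0921]
orientation: [0.42, 0.569, -0.42, 0.569]
force: [-0.4, 1.2, 0.5]
width: 0.002
```

Call:
carry_out --deltas '[{"dx": 0,"dy": 0,"dz": -0.001,"yaw": 0},{"dx": 0,"dy": 0,"dz": -0.001,"yaw": 0},{"dx": 0,"dy": 0,"dz": 0,"yaw": 0},{"dx": 0,"dy": 0,"dz": 0,"yaw": 0}]'

```text
time: 29.5
position: [0.6323, 0.2636, 0.0896]
orientation: [0.42, 0.569, -0.42, 0.569]
force: [0.2, 0.6, 0.1]
width: 0.006
```

Call:
carry_out --deltas '[{"dx": 0,"dy": 0,"dz": -0.001,"yaw": 0},{"dx": 0,"dy": 0,"dz": -0.001,"yaw": 0},{"dx": 0,"dy": 0,"dz": 0,"yaw": 0},{"dx": 0,"dy": 0,"dz": 0,"yaw": 0}]'

```text
time: 29.9
position: [0.6323, 0.2636, 0.0876]
orientation: [0.42, 0.569, -0.42, 0.569]
force: [0.7, -0.6, 0.9]
width: 0.005
```

Call:
carry_out --deltas '[{"dx": 0,"dy": 0,"dz": -0.001,"yaw": 0},{"dx": 0,"dy": 0,"dz": 0,"yaw": 0},{"dx": 0,"dy": 0,"dz": 0,"yaw": 0}]'

```text
time: 30.2
position: [0.6322, 0.2636, 0.0867]
orientation: [0.42, 0.569, -0.42, 0.569]
force: [0.7, -0.1, -0.3]
width: -0.0
```

Call:
carry_out --deltas '[{"dx": 0,"dy": 0,"dz": -0.001,"yaw": 0},{"dx": 0,"dy": 0,"dz": 0,"yaw": 0},{"dx": 0,"dy": 0,"dz": 0,"yaw": 0}]'

```text
time: 30.5
position: [0.6324, 0.2637, 0.0863]
orientation: [0.42, 0.569, -0.42, 0.569]
force: [-1.1, -0.2, 3.7]
width: 0.006
```

Call:
carry_out --deltas '[{"dx": 0,"dy": 0,"dz": 0.02,"yaw": 0},{"dx": 0,"dy": 0,"dz": 0.04,"yaw": 0},{"dx": -0.029,"dy": -0.0098,"dz": 0,"yaw": 0},{"dx": -0.029,"dy": -0.0098,"dz": 0,"yaw": 0},{"dx": -0.029,"dy": -0.0098,"dz": 0,"yaw": 0},{"dx": -0.029,"dy": -0.0098,"dz": 0,"yaw": 0},{"dx": -0.029,"dy": -0.0098,"dz": 0,"yaw": 0},{"dx": 0,"dy": 0,"dz": 0,"yaw": 0},{"dx": 0,"dy": 0,"dz": -0.025,"yaw": 0},{"dx": 0,"dy": 0,"dz": -0.02,"yaw": 0},{"dx": 0,"dy": 0,"dz": -0.003,"yaw": 0},{"dx": 0,"dy": 0,"dz": 0,"yaw": 0},{"dx": 0,"dy": 0,"dz": 0,"yaw": 0}]'

```text
time: 31.8
position: [0.4883, 0.215, 0.0985]
orientation: [0.42, 0.569, -0.419, 0.569]
force: [-0.2, 0.1, -0.3]
width: 0.003
```

Call:
carry_out --deltas '[{"dx": 0,"dy": 0,"dz": -0.001,"yaw": 0},{"dx": 0,"dy": 0,"dz": -0.001,"yaw": 0},{"dx": 0,"dy": 0,"dz": 0,"yaw": 0},{"dx": 0,"dy": 0,"dz": 0,"yaw": 0}]'

```text
time: 32.2
position: [0.4873, 0.2147, 0.0959]
orientation: [0.42, 0.569, -0.42, 0.569]
force: [0.1, -0.0, 0.5]
width: 0.005
```

Call:
carry_out --deltas '[{"dx": 0,"dy": 0,"dz": -0.001,"yaw": 0},{"dx": 0,"dy": 0,"dz": 0,"yaw": 0},{"dx": 0,"dy": 0,"dz": 0,"yaw": 0}]'

```text
time: 32.5
position: [0.4873, 0.2146, 0.0947]
orientation: [0.42, 0.569, -0.42, 0.569]
force: [0.5, -0.3, -0.1]
width: 0.006
```

Call:
carry_out --deltas '[{"dx": 0,"dy": 0,"dz": -0.001,"yaw": 0},{"dx": 0,"dy": 0,"dz": 0,"yaw": 0},{"dx": 0,"dy": 0,"dz": 0,"yaw": 0}]'

```text
time: 32.8
position: [0.4874, 0.2147, 0.0939]
orientation: [0.42, 0.569, -0.42, 0.569]
force: [-0.5, -0.5, 1.6]
width: 0.001
```

Call:
carry_out --deltas '[{"dx": 0,"dy": 0,"dz": -0.001,"yaw": 0},{"dx": 0,"dy": 0,"dz": 0,"yaw": 0},{"dx": 0,"dy": 0,"dz": 0,"yaw": 0}]'

```text
time: 33.1
position: [0.4875, 0.2147, 0.0929]
orientation: [0.42, 0.569, -0.42, 0.569]
force: [0.8, 0.5, 2.5]
width: 0.008
```

Call:
carry_out --deltas '[{"dx": 0,"dy": 0,"dz": 0.002,"yaw": 0},{"dx": 0,"dy": 0,"dz": 0.005,"yaw": 0},{"dx": 0,"dy": 0,"dz": 0.03,"yaw": 0},{"dx": 0,"dy": 0,"dz": 0.04,"yaw": 0},{"dx": 0,"dy": -0.05,"dz": 0.04,"yaw": 0},{"dx": -0.02,"dy": -0.05,"dz": 0.03,"yaw": 0},{"dx": -0.02,"dy": -0.05,"dz": 0,"yaw": 0},{"dx": -0.02,"dy": -0.05,"dz": 0,"yaw": 0},{"dx": -0.02,"dy": -0.05,"dz": 0,"yaw": 0},{"dx": 0,"dy": 0,"dz": 0,"yaw": 0},{"dx": 0,"dy": 0,"dz": 0,"yaw": 0},{"dx": 0,"dy": 0,"dz": 0,"yaw": 0}]'

```text
time: 34.3
position: [0.4158, -0.0036, 0.2254]
orientation: [0.42, 0.569, -0.419, 0.569]
force: [-0.4, 0.6, -0.7]
width: 0.006
```

Run:
```python
from h import *
st()
im=env.camera("scene")[...,::-1]; t=env.camera("top")[...,::-1]
c=lambda m,x,y:cv2.resize(np.ascontiguousarray(m[y:y+75,x:x+100]),(400,300),interpolation=cv2.INTER_CUBIC)
cv2.imwrite("pics/m10.png",np.vstack([np.hstack([c(im,305,100),c(t,115,135)]),np.hstack([cv2.resize(im,(400,300)),cv2.resize(t,(400,300))])]))
for nm,n,a,b in(("s","scene",cv2.imread("pics/scene0.png"),im),("t","top",cv2.imread("pics/top0.png"),t)):
    for o in("jar","canister","stamp","pencil_pot","mug","film_boxes","stapler"):
        d=env.spot_in(o,n); print(n,o,(np.array(d[0]["location"])*[512,384]).round(1) if d else None)
```

```text
t 34.3 pos [ 0.4158 -0.0036  0.2254] x [ 0.001  0.    -1.   ] jawyaw -1.2704 w 0.59 F [-0.35  0.56 -0.72] M [0.03 0.03 0.02] q [-0.04  0.06  1.87  0.    1.21  1.23]
scene jar [250.3 242.8]
scene canister [182.3 266.3]
scene stamp None
scene pencil_pot [297.6 201.9]
scene mug [243.5 145.6]
scene film_boxes [320.2 261. ]
scene stapler [ 91.9 270.4]
top jar [278.8 164.4]
top canister [335.3 177.4]
top stamp [138.7 184.7]
top pencil_pot [234.1 167.2]
top mug [165.4 195.2]
top film_boxes [254.8 125.1]
top stapler [384.9 215.2]
```

View pics/m10.png

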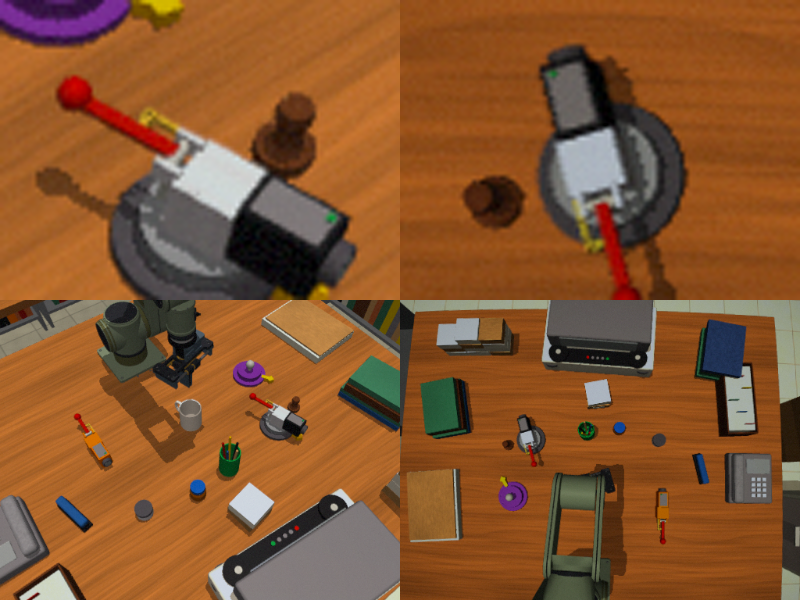

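```bash
python3 -c "
from station import env
print(env.hand_in())"
```

```text
the job is handed in; nothing more can be done
None
```

The black camera is mounted on the grey pedestal with its handle pressed down, and I handed the job in at about 35 s; the hand-in gave no verdict.

**What I did:** I raised the red handle to about 1.2 rad. I then carried the camera over the other things, lowered it onto the ball with almost no contact force, released it, and led the handle down and pressed the knob from above.

**Last checks:**
- **Seating:** a light touch found the box top at z = 86.3 mm, where a flush camera should be at 86. I did this before the final press on the knob and did not repeat it.
- **Handle:** the knob's top was at about 94 mm, where fully down is 94. Both camera views showed the knob at its fully-down spot.
- **Lens direction:** it points along about 0.30 rad. My estimates of the yellow arrow's direction from the images ranged from about 0.24 to 0.37 rad, so this is the least certain check.
- **Padlock holes:** I did not measure the two brass eyes directly; I judged their alignment from the handle being fully down.
- **Other things:** the last pictures show everything else where it stood, and the arm clear. The object-finding network's mug position in the top view (and "no stamp" in the scene view) disagreed, but the mug's scene position, the stamp's top position and the pictures showed no change.

**One thing to know:** pressing the knob with more than about 2 N made it go 1–5 mm below fully down, probably because the camera rocked slightly back on its seat. After the hardest press the touch test still found it flush. I pressed about 1 mm past contact once more after that, then backed off.

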